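Reload the pottery studio's benchtop kiln

TASK

Swing the kiln's lid open past vertical and lower it gently onto its stop, take out the fired blue bottles and stand them on the ware board, and stand every raw bottle of the clay shown by the tile in the green frame upright inside the kiln, then lower the lid gently shut. Leave the raw bottles of the other clay standing on the table and the bowl and the wood block alone; set the bottles down rather than dropping them, and never let the lid bang at either end of its swing.

Things in the scene. Friction and masses are not known exactly. Their poses are not given: they have to be found in the camera images.
- kiln_lid (a joint): hinge of the kiln's lid, rad: 0 closed, 1.57 upright, 2.2 leaning back on its stop arms. The lid weighs 0.6 kg, the hinge is only lightly damped: let go, it falls shut or falls back
- kiln: fixed benchtop kiln, steel box with pale lining, 285 (its x) x 165 (its y) x 123 mm high; the open top is covered by the lid. Grey control box on its +x end, 32 mm proud. Origin centre of its underside; its x runs along the hinge
- kiln_floor (a point): centre of the kiln's inner floor, 25 mm above its underside, axes as the kiln's; inside is 235 (x) x 115 (y) mm and 98 mm deep, walls 25 mm: room for three bottles in a row along x
- lid_hinge (a point): middle of the lid's hinge line, at the rim of the kiln's +y long side (82.5 mm in y and 123 mm up from the kiln's origin); the line runs along the kiln's x. Axes as the kiln's
- lid_bar (a point): middle of the lid's handle, a round dark wooden bar 12 mm across and 140 mm long, parallel to the hinge. In the closed lid it lies 207 mm from the hinge line in the kiln's -y and 12.5 mm above it, 42 mm clear of the lid's free edge (held by an arm at each end), so it can be pinched from above at any lid angle while it turns between the fingers. Lid: 285 x 165 x 25 mm. The axes turn with the lid
- ware_board: fixed dark wooden ware board, 280 (its x) x 140 (its y) x 15 mm; origin centre of its underside
- now_slot (a point): green-framed square on the small sample board, centre of the slot: the tile lying here shows the clay to be fired now (tiles 60 x 60 x 8 mm, fixed)
- tile_red (a point): middle of the terracotta-red sample tile, either in the green frame or in the plain place 90 mm beside it
- tile_white (a point): middle of the white sample tile, in the other place
- bowl: bystander: clay bowl 100 mm across, 50 mm high, origin at its underside; leave alone
- stump: bystander: block of old wood 70 x 70 x 80 mm, origin at its underside; leave alone
- red1: raw terracotta-red bottle with a narrow neck, upright, 90 mm tall, about 180 g (they differ): round body 60 mm across up to 40 mm, shoulder up to 55 mm, straight round neck 27 mm across from 55 mm to the top (grip it there from above); origin at its centre, 45 mm above its foot and below its top, z up. Stands on the table; two or three of the reds are present
- red2: raw terracotta-red bottle with a narrow neck, upright, 90 mm tall, about 180 g (they differ): round body 60 mm across up to 40 mm, shoulder up to 55 mm, straight round neck 27 mm across from 55 mm to the top (grip it there from above); origin at its centre, 45 mm above its foot and below its top, z up. Stands on the table; two or three of the reds are present
- red3: raw terracotta-red bottle with a narrow neck, upright, 90 mm tall, about 180 g (they differ): round body 60 mm across up to 40 mm, shoulder up to 55 mm, straight round neck 27 mm across from 55 mm to the top (grip it there from above); origin at its centre, 45 mm above its foot and below its top, z up. Stands on the table; two or three of the reds are present
- white1: raw white bottle with a narrow neck, upright, 90 mm tall, about 180 g (they differ): round body 60 mm across up to 40 mm, shoulder up to 55 mm, straight round neck 27 mm across from 55 mm to the top (grip it there from above); origin at its centre, 45 mm above its foot and below its top, z up. Stands on the table; two or three of the whites are present
- white2: raw white bottle with a narrow neck, upright, 90 mm tall, about 180 g (they differ): round body 60 mm across up to 40 mm, shoulder up to 55 mm, straight round neck 27 mm across from 55 mm to the top (grip it there from above); origin at its centre, 45 mm above its foot and below its top, z up. Stands on the table; two or three of the whites are present
- white3: raw white bottle with a narrow neck, upright, 90 mm tall, about 180 g (they differ): round body 60 mm across up to 40 mm, shoulder up to 55 mm, straight round neck 27 mm across from 55 mm to the top (grip it there from above); origin at its centre, 45 mm above its foot and below its top, z up. Stands on the table; two or three of the whites are present
- fired1: fired blue bottle with a narrow neck, upright, 90 mm tall, about 180 g (they differ): round body 60 mm across up to 40 mm, shoulder up to 55 mm, straight round neck 27 mm across from 55 mm to the top (grip it there from above); origin at its centre, 45 mm above its foot and below its top, z up. Stands in the kiln; one or both of the blues are present
- fired2: fired blue bottle with a narrow neck, upright, 90 mm tall, about 180 g (they differ): round body 60 mm across up to 40 mm, shoulder up to 55 mm, straight round neck 27 mm across from 55 mm to the top (grip it there from above); origin at its centre, 45 mm above its foot and below its top, z up. Stands in the kiln; one or both of the blues are present
There are look-alikes about, which are no part of the job. Leave any purple look-alike of the part that bears now_slot alone.

How it is judged:
By the outcome, as a careful person would: the job done as asked, in the order asked, and still so for the second after the job is handed in, with the robot touching nothing.
Of red1, red2, red3 only 2 to 3 are there at a start; the rules pass over those that are not, and their reading is None.
Of white1, white2, white3 only 2 to 3 are there at a start; the rules pass over those that are not, and their reading is None.
Of fired1, fired2 only 1 to 2 are there at a start; the rules pass over those that are not, and their reading is None.
At some moment in a run one of red1, red2, red3, white1, white2, white3, fired1, fired2 may be knocked a few centimetres aside while the robot is not near it.
It also fails if it takes over 210 s, if anything falls off the work surface, if the arm or the gripper's body presses on something with over 40 N, if the wrist force passes 120 N, or if a joint passes its speed limit or range.

ROBOT

A 6-joint arm with a two-finger parallel gripper is mounted at the origin on the work surface. World frame = base frame: x ahead of the robot, y to its left, z up, the work surface at z = 0. Lengths are in mm, angles in rad, forces in N, time in s.
With the tool pointing down it reaches from about 350 to 775 mm from the base axis. Payload 7.3 kg.
Tool frame: the origin (TCP) lies midway between the tips of the shut fingers; the grasp point (between the pads) lies 19 mm behind it; z points along the fingers, y is the line along which they close (so a half turn about z gives the same grasp; the last joint's range is limited). The gripper opens to 92 mm and grips with 3 to 60 N. Pads are 19 mm wide; open, the fingers measure 130 mm over their backs; the gripper's body (75 mm by 190 mm) begins 47 mm behind the grasp point.
Start: joints at [0.969, 0.342, 1.524, -0, 1.275, -0.146], TCP at [231.084, 471.429, 226.741] pointing down, gripper open.
Joint ranges: [-2.53, 2.53], [-0.77, 2.02], [0.04, 2.7], [-1, 4.14], [0.28, 2.66], [-3.11, 3.11]. Speed limits (rad/s): [2.57, 2.57, 3.14, 3.14, 3.14, 3.14].

INTERFACE

Orientations are given as a unit quaternion [x, y, z, w].
In Python, from plant import robot gives the robot as it stands. The module is installed in compiled form; this text tells all that it offers.
- The arm moves only by the shell command python3 -m inch 'ROWS'. ROWS is JSON, a list of rows, each a list of 3 entries, a list of its own where there are three numbers: the finger opening in m, from 0 to 0.0918, then the shift along the world's x, y, z in m, then the turn about the world's z in rad. In form: [[fingers, [dx, dy, dz], spin], ...]. A call has 1 to 20 rows; each row shifts and turns the commanded pose from where the row before left it; what a row does not reach is not made up. A row lasts 1/8 s, in which the tool goes at most 62.5 mm and 10.7 degrees, less where a joint would pass 70% of its speed; a pose out of reach is approached as far as the arm can. A call is refused whole if a number of a shift passes 0.0625 or a number of a turn 0.188, either way. A call with a gripper value outside its range is refused whole. The fingers move at their own pace and stop on an object; the grip force is fixed at half the most. Time passes only in rows, so rows that do not move let the fingers close. It gives the time, the measured TCP pose, the force, the opening and the grip force at its end, in the units of the state.
- robot.state(): the state, without advancing time (a new reading comes with each control period).
- robot.camera(name): name is "scene" or "top" or "wrist"; returns a dict with "img" (480x640x3 uint8, red, green, blue), "mtx" (3x3 intrinsics, pixels), "k1" (the pictures are not rectified: a ray, as slopes to the right and down, at radius r is drawn at 1 + k1 r^2 times it, then the intrinsics apply), "xyz" and "rotation" of the camera in the world. Camera axes: x right, y down, z forward; pixel columns grow to the right and rows downward; lengths in mm; the calibration is good to about 2 mm. A picture is of the moment at which its call begins. There is no depth.
- robot.sign_off(): hands the job in; it is judged then, once.
The state is a dict: "time": time; "joints": joint angles; "qd": joint speeds; "joint_torque": joint torques, N m; "tool_pos": TCP position; "tcp_rot": TCP orientation; "ft_force": force on the tool from outside, world axes, zero at the start; "ft_torque": the same for the moment, N m; "grip_width": finger opening in mm; "gripper_force": force on a finger pad.
Only numpy, scipy, OpenCV 4.12 (cv2) and the standard library are available. Lean on these libraries where they do the work, as an engineer would, in place of code of your own. Each camera call takes 0.05 s, during which the arm holds its last target. There are 200 camera calls.

## Working session

There is one attempt and no reset: what is moved stays moved. The work goes in short steps, Python scripts to look and compute and a shell command to move; the robot and the scene stay as the last step left them, time stands still between calls to the robot, and variables do not carry over. Pictures are saved under pics/ and viewed, at most 14 in all, crops included, and the job is handed in when it is done.

```bash
mkdir -p pics
cat > h.py <<'E'
import numpy as np, cv2
from plant import robot
def cam(n,save=None):
    c=robot.camera(n)
    if save: cv2.imwrite('pics/'+save+'.png',cv2.cvtColor(c['img'],cv2.COLOR_RGB2BGR))
    return c
def R(c):
    r=np.array(c['rotation'],float)
    if r.shape==(3,3): return r
    from scipy.spatial.transform import Rotation
    return Rotation.from_quat(r).as_matrix()
def ray(c,u,v):
    m=np.array(c['mtx']); d=np.array([(u-m[0,2])/m[0,0],(v-m[1,2])/m[1,1]]); p=d.copy()
    for _ in range(20): p=d/(1+c['k1']*(p@p))
    w=R(c)@np.array([p[0],p[1],1.]); return np.array(c['xyz'],float),w/np.linalg.norm(w)
def onz(c,u,v,z):
    o,d=ray(c,u,v); return o+d*(z-o[2])/d[2]
def meet(*rs):
    A=np.zeros((3,3));b=np.zeros(3)
    for o,d in rs:
        P=np.eye(3)-np.outer(d,d);A+=P;b+=P@o
    x=np.linalg.solve(A,b); return x,[np.linalg.norm((np.eye(3)-np.outer(d,d))@(x-o)) for o,d in rs]
def proj(c,X):
    q=R(c).T@(np.array(X,float)-np.array(c['xyz'])); p=q[:2]/q[2]; p=p*(1+c['k1']*(p@p)); m=np.array(c['mtx'])
    return np.array([m[0,0]*p[0]+m[0,2],m[1,1]*p[1]+m[1,2]])
E
python3 - <<'E'
from h import *
print(robot.state())
for n in ['scene','top']:
    c=cam(n,n+'0'); print(n,c['xyz'],c['rotation'],c['mtx'],c['k1'])
E
```

```text
{'time': 0.0, 'joints': array([ 9.68996646e-01,  3.42685828e-01,  1.52500434e+00, -1.64628126e-06,
        1.27539097e+00, -1.45983409e-01]), 'qd': array([ 1.99013845e-03,  1.86908962e-03, -1.04027734e-04,  9.66518214e-04,
        6.41087162e-05,  7.99451359e-04]), 'joint_torque': array([ 1.18110063e-03, -4.31243169e+01, -2.44219190e+01,  7.17825419e-02,
        5.60674549e-02, -1.39058270e-04]), 'tool_pos': array([230.8466873 , 471.07919255, 226.06853372]), 'tcp_rot': array([ 2.25939952e-01,  9.74140947e-01, -6.93111242e-04, -2.71094333e-04]), 'ft_force': array([-0.00412132, -0.85644091,  0.66531797]), 'ft_torque': array([ 0.06717754, -0.05768854,  0.02714907]), 'gripper_force': 0.0, 'grip_width': 91.5117363278519}
scene [1357.91357713  406.71880651  938.04975993] [ 0.41466425  0.81426943 -0.36145206 -0.18539489] [[445.1317307    0.         320.51416361]
 [  0.         445.1317307  233.24793639]
 [  0.           0.           1.        ]] -0.0049936618651024315
top [ 467.20050039 -134.79450186 1244.60132391] [ 0.70886263 -0.70293649  0.04959039 -0.03057542] [[461.86820886   0.         319.88577592]
 [  0.         461.86820886 244.35148651]
 [  0.           0.           1.        ]] 0.007556965793879375
```

View pics/top0.png

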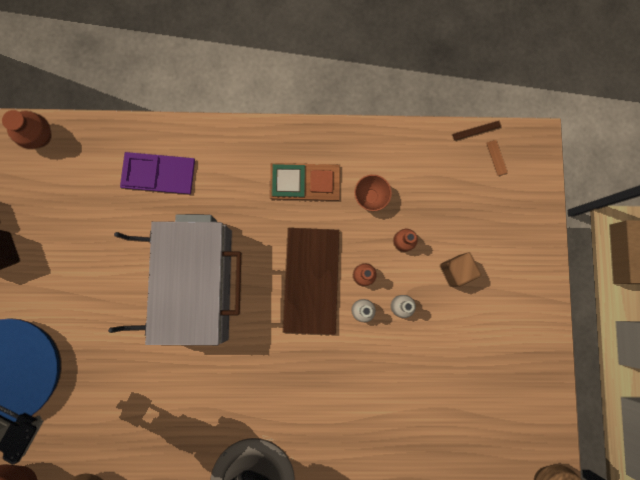

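View pics/scene0.png

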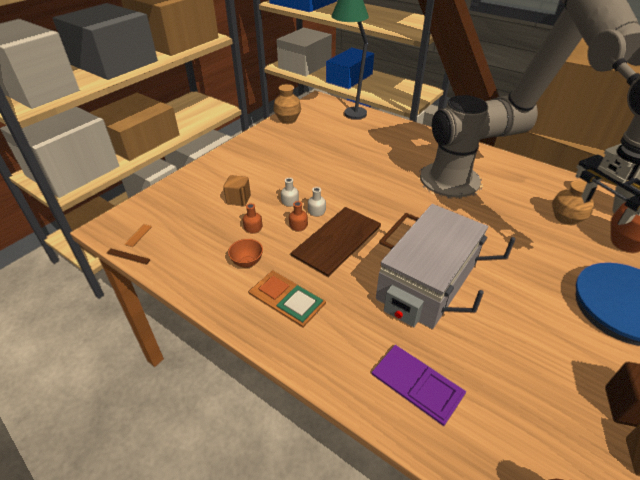

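Top view: the white tile (289,180) is in the green frame, so the whites get fired. Two whites are at about (363,311) and (403,306), two reds at (405,240) and (364,274). Kiln lid spans about (147–226, 222–346), the bar is at x≈238, the board at (312,280), and the hinge on the +y (image left) side. The purple board at (158,174) is the decoy.

```bash
cat > m1.py <<'E'
from h import *
t=cam('top');s=cam('scene')
def P(n,u,v,z): print(n,onz(t,u,v,z).round(1))
for n,u,v in [('lid1',153,222),('lid2',226,222),('lid3',221,346),('lid4',147,346)]: P(n,u,v,148)
P('bar1',239,252,135.5);P('bar2',238,315,135.5)
for u,v in [(288,229),(340,230),(336,334),(284,333)]: P('board',u,v,15)
for u,v in [(289,180)]: P('slot',u,v,12)
# masks
for nm,c in (('top',t),('scene',s)):
    hsv=cv2.cvtColor(c['img'],cv2.COLOR_RGB2HSV)
    roi=(slice(200,345),slice(345,440)) if nm=='top' else (slice(170,245),slice(235,335))
    for col,lo,hi in (('white',(0,0,120),(180,60,255)),('red',(0,150,60),(9,255,200))):
        m=np.zeros(hsv.shape[:2],np.uint8); m[roi]=cv2.inRange(hsv,lo,hi)[roi]
        k,l,st,ce=cv2.connectedComponentsWithStats(m)
        for i in range(1,k):
            if st[i,4]>40: print(nm,col,st[i],ce[i].round(1), onz(c,*ce[i],45).round(0) )
E
python3 m1.py
python3 - <<'E'
import cv2
a=cv2.imread('pics/top0.png')[200:350,100:440]; b=cv2.imread('pics/scene0.png')[165:345,230:520]
a=cv2.resize(a,(680,300),interpolation=2); b=cv2.resize(b[:150],(580,300),interpolation=2)
import numpy as np
b=cv2.copyMakeBorder(b,0,0,0,100,0); cv2.imwrite('pics/crop.png',np.vstack([a,b]))
E
```

```text
lid1 [641.8 233.4 148. ]
lid2 [643.8  60.9 148. ]
lid3 [353.   63.7 148. ]
lid4 [352.4 233.2 148. ]
bar1 [573.3  29.9 135.5]
bar2 [423.7  28.3 135.5]
board [648.1 -81.5  15. ]
board [ 646.9 -221.4   15. ]
board [ 371.1 -211.4   15. ]
board [373.1 -75.1  15. ]
slot [783.4 -82.1  12. ]
top white [392 296  23  21 321] [402.1 305.5] [ 447. -381.   45.]
top white [352 300  21  21 302] [361.9 309.8] [ 435. -276.   45.]
top red [357 200  33  11 252] [373.1 204. ] [ 713. -307.   45.]
top red [394 229  23  22 334] [404.4 240.1] [ 617. -389.   45.]
top red [354 264  22  22 321] [364.  274.4] [ 526. -282.   45.]
scene white [281 178  17  28 270] [289.5 192.9] [ 455. -374.   45.]
scene white [308 188  17  28 291] [316.9 203.3] [ 446. -267.   45.]
```

View pics/crop.png

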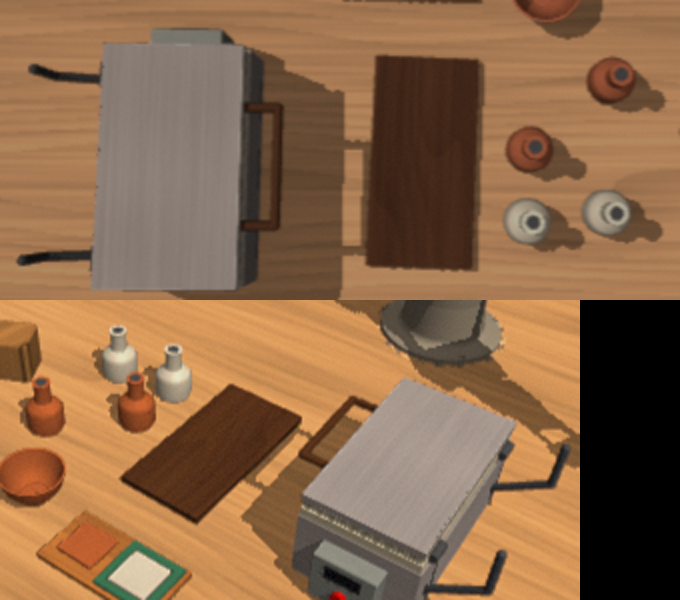

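Two clear views agree: two white and two red bottles, all upright. Next I go above the bar to look with the wrist camera, turning the fingers onto the kiln's y.

```bash
python3 -m inch '[[0.0918,[0,0,0.05],0],[0.0918,[0,0,0.05],0.1],[0.0918,[0.030,-0.049,0],0.1],[0.0918,[0.030,-0.049,0],0.1],[0.0918,[0.030,-0.049,0],0.1],[0.0918,[0.030,-0.049,0],0.056],[0.0918,[0.030,-0.049,0],0],[0.0918,[0.030,-0.049,0],0],[0.0918,[0.030,-0.049,0],0],[0.0918,[0.030,-0.049,0],0],[0.04,[0.027,-0.050,0],0],[0.04,[0,0,0],0],[0.04,[0,0,0],0]]'
python3 - <<'E'
from h import *
s=robot.state(); print(s['joints'],s['tcp_rot'])
c=cam('wrist','w1'); print(c['xyz'],R(c).round(3),c['mtx'],c['k1'])
E
```

```text
time: 1.82
tool_pos: [497.7, 29.7, 326.5]
tcp_rot: [0.0, 1.0, 0.0, -0.0]
ft_force: [-0.2, 1.0, 0.0]
grip_width: 66.3
gripper_force: 0.0
[-9.46127462e-02  2.33613518e-01  1.40154372e+00  5.41020316e-04
  1.50743318e+00 -1.66499535e+00] [ 2.24123750e-04  9.99999814e-01  3.15783891e-04 -4.71210602e-04]
[430.85659562  29.91230173 485.14606512] [[-0.     0.968  0.251]
 [ 1.     0.     0.   ]
 [ 0.     0.251 -0.968]] [[409.28686717   0.         311.15667266]
 [  0.         409.28686717 239.60231122]
 [  0.           0.           1.        ]] 0.02702559819242023
```

View pics/w1.png

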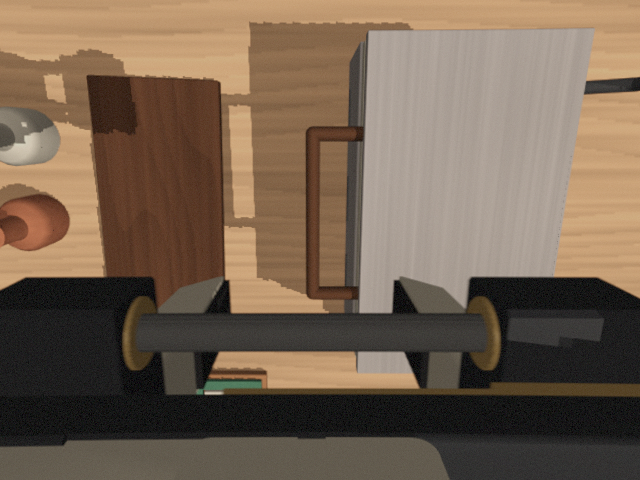

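The wrist view shows the bar as a vertical stripe at column ≈312, rows 127–298. The lid spans columns ≈360–592 at its near end, and the board is at left, columns 88–222.

Run:
```python
from h import *
w=cam('wrist');t=cam('top')
for a,b in (((312,127),(238,315)),((312,298),(239.3,252))):
    print(meet(ray(w,*a),ray(t,*b)), onz(w,*a,135.5),onz(t,*b,135.5))
for p in ((592,30),(367,30),(358,372),(556,275)): print(onz(w,*p,148).round(1))
for a,b in (((592,30),(147,346)),((367,30),(221,346))): print('lid',meet(ray(w,*a),ray(t,*b)))
for a,b in (((88,76),(336,334)),((221,81),(284,333))): print('board',meet(ray(w,*a),ray(t,*b)))
# precise bar centre in both images: dark red-brown hue
hsv=cv2.cvtColor(w['img'],cv2.COLOR_RGB2HSV)
r=w['img'][210].astype(int); print(r[296:330].tolist()) 
r=t['img'][283].astype(int); print(r[228:248].tolist())
```

```text
(array([424.33089082,  30.97985141, 118.5230223 ]), [np.float64(1.327499286946191), np.float64(1.3274992869462543)]) [425.86973684  31.17357345 135.5       ] [423.68911305  28.25556136 135.5       ]
(array([573.43347349,  29.88101665, 141.79194997]), [np.float64(1.7510312970687407), np.float64(1.7510312970687616)]) [576.89616421  31.47481541 135.5       ] [573.29985039  29.19327345 135.5       ]
[357.9 238.  148. ]
[356.6  72.1 148. ]
[645.   74.2 148. ]
[549.6 241.9 148. ]
lid (array([356.41934882, 231.96150253, 155.6485027 ]), [np.float64(3.437434017956784), np.float64(3.4374340179568814)])
lid (array([345.91213132,  76.24603631,  93.12323608]), [np.float64(2.888462857065637), np.float64(2.8884628570657505)])
board (array([ 371.23372872, -212.08572119,    4.77234012]), [np.float64(0.9274579718383995), np.float64(0.9274579718382767)])
board (array([371.66801138, -73.56207295, -20.92998174]), [np.float64(1.3792187355258119), np.float64(1.379218735525905)])
[[139, 108, 78], [138, 105, 77], [138, 107, 76], [136, 104, 74], [140, 108, 79], [139, 106, 76], [138, 107, 77], [137, 108, 77], [127, 98, 70], [79, 53, 37], [65, 45, 36], [71, 43, 34], [77, 47, 29], [88, 54, 39], [92, 55, 34], [99, 64, 46], [102, 66, 45], [102, 65, 43], [99, 62, 37], [101, 66, 45], [92, 57, 36], [85, 52, 34], [100, 66, 50], [124, 92, 63], [139, 107, 76], [139, 106, 77], [138, 105, 75], [141, 110, 80], [137, 105, 76], [141, 109, 78], [141, 109, 79], [138, 105, 74], [138, 106, 76], [137, 105, 74]]
[[21, 19, 20], [16, 16, 14], [16, 15, 15], [17, 16, 14], [17, 16, 16], [18, 15, 16], [42, 39, 35], [88, 82, 70], [89, 82, 70], [73, 67, 57], [68, 62, 53], [68, 62, 53], [65, 60, 51], [50, 46, 41], [30, 29, 29], [24, 24, 24], [25, 26, 26], [23, 23, 24], [24, 24, 25], [24, 25, 26]]
```

```bash
python3 -m inch '[[0.028,[0.002,0.0015,-0.03],0],[0.028,[0,0,-0.03],0],[0.028,[0,0,-0.03],0],[0.028,[0,0,-0.03],0],[0.028,[0,0,0],0]]'
python3 - <<'E'
from h import *
c=cam('wrist','w2'); hsv=0
for v in (60,120,180,210): 
    r=c['img'][v].astype(int); print(v,[(i,*r[i]) for i in range(285,345,2)])
E
```

```text
time: 2.6
tool_pos: [498.5, 32.1, 205.4]
tcp_rot: [-0.001, 1.0, 0.0, -0.002]
ft_force: [-0.6, 0.0, 1.0]
grip_width: 27.9
gripper_force: 0.0
60 [(285, np.int64(161), np.int64(127), np.int64(92)), (287, np.int64(162), np.int64(127), np.int64(93)), (289, np.int64(162), np.int64(129), np.int64(96)), (291, np.int64(159), np.int64(125), np.int64(91)), (293, np.int64(162), np.int64(125), np.int64(92)), (295, np.int64(161), np.int64(126), np.int64(92)), (297, np.int64(161), np.int64(125), np.int64(92)), (299, np.int64(163), np.int64(128), np.int64(95)), (301, np.int64(162), np.int64(128), np.int64(94)), (303, np.int64(160), np.int64(127), np.int64(93)), (305, np.int64(163), np.int64(129), np.int64(93)), (307, np.int64(160), np.int64(125), np.int64(92)), (309, np.int64(162), np.int64(128), np.int64(95)), (311, np.int64(162), np.int64(128), np.int64(95)), (313, np.int64(158), np.int64(122), np.int64(88)), (315, np.int64(161), np.int64(127), np.int64(93)), (317, np.int64(160), np.int64(126), np.int64(92)), (319, np.int64(160), np.int64(123), np.int64(90)), (321, np.int64(159), np.int64(123), np
[... 4450 characters left out ...]
t64(102), np.int64(65), np.int64(45)), (319, np.int64(116), np.int64(83), np.int64(60)), (321, np.int64(146), np.int64(115), np.int64(84)), (323, np.int64(149), np.int64(115), np.int64(84)), (325, np.int64(145), np.int64(113), np.int64(84)), (327, np.int64(142), np.int64(109), np.int64(77)), (329, np.int64(145), np.int64(114), np.int64(84)), (331, np.int64(147), np.int64(115), np.int64(84)), (333, np.int64(146), np.int64(112), np.int64(81)), (335, np.int64(147), np.int64(116), np.int64(87)), (337, np.int64(143), np.int64(109), np.int64(78)), (339, np.int64(145), np.int64(112), np.int64(84)), (341, np.int64(144), np.int64(111), np.int64(80)), (343, np.int64(147), np.int64(113), np.int64(86))]
```

View pics/w2.png

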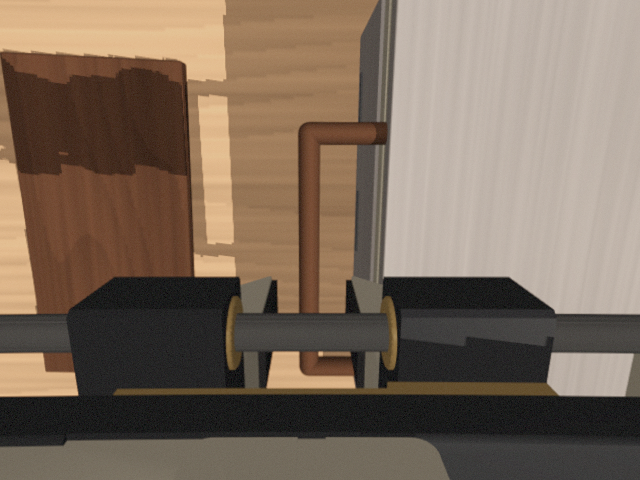

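The bar lies centred between the fingers (column ≈309, camera centre 311), with the finger backs clear of the lid edge (column 385). I descend and close.

```bash
python3 -m inch '[[0.028,[0,0,-0.03],0],[0.028,[0,0,-0.03],0],[0.028,[0,0,-0.02],0],[0.028,[0,0,-0.010],0],[0.028,[0,0,0],0]]' && python3 -m inch '[[0,[0,0,0],0],[0,[0,0,0],0],[0,[0,0,0],0]]'
```

```text
time: 3.28
tool_pos: [500.5, 31.1, 117.4]
tcp_rot: [-0.0, 1.0, 0.0, 0.0]
ft_force: [0.3, 0.6, 0.9]
grip_width: 27.9
gripper_force: 0.0
time: 3.65
tool_pos: [500.7, 30.7, 117.6]
tcp_rot: [-0.0, 1.0, -0.0, 0.001]
ft_force: [-0.5, -2.2, 4.4]
grip_width: 11.1
gripper_force: 30.0
```

```bash
cat > arc.py <<'E'
import numpy as np,sys
th=np.array(eval(sys.argv[1]))
p=np.c_[-207*np.cos(th)+12.5*np.sin(th),207*np.sin(th)+12.5*np.cos(th)]
p=p.round(1)
for t,d,q in zip(th[1:],np.diff(p,axis=0),p[1:]): print(round(t,3),d.round(1),'abs y %.1f tcpz %.1f'%(q[0]+237.9,q[1]+123.2-19))
E
python3 arc.py '[0,.05]+list(np.arange(.15,2.06,.1))+[2.1,2.13,2.16,2.18,2.2,2.22]'
```

```text
0.05 [ 0.9 10.3] abs y 31.8 tcpz 127.0
0.15 [ 3.3 20.5] abs y 35.1 tcpz 147.5
0.25 [ 5.3 20. ] abs y 40.4 tcpz 167.5
0.35 [ 7.3 19.4] abs y 47.7 tcpz 186.9
0.45 [ 9.2 18.6] abs y 56.9 tcpz 205.5
0.55 [11.1 17.6] abs y 68.0 tcpz 223.1
0.65 [12.7 16.3] abs y 80.7 tcpz 239.4
0.75 [14.3 15. ] abs y 95.0 tcpz 254.4
0.85 [15.7 13.6] abs y 110.7 tcpz 268.0
0.95 [17.  11.8] abs y 127.7 tcpz 279.8
1.05 [18.  10.2] abs y 145.7 tcpz 290.0
1.15 [19.1  8.2] abs y 164.8 tcpz 298.2
1.25 [19.7  6.4] abs y 184.5 tcpz 304.6
1.35 [20.3  4.3] abs y 204.8 tcpz 308.9
1.45 [20.6  2.3] abs y 225.4 tcpz 311.2
1.55 [20.7  0.2] abs y 246.1 tcpz 311.4
1.65 [20.6 -1.8] abs y 266.7 tcpz 309.6
1.75 [20.4 -3.9] abs y 287.1 tcpz 305.7
1.85 [19.9 -6. ] abs y 307.0 tcpz 299.7
1.95 [19.1 -7.8] abs y 326.1 tcpz 291.9
2.05 [18.3 -9.8] abs y 344.4 tcpz 282.1
2.1 [ 8.8 -5.5] abs y 353.2 tcpz 276.6
2.13 [ 5.1 -3.6] abs y 358.3 tcpz 273.0
2.16 [ 5.  -3.6] abs y 363.3 tcpz 269.4
2.18 [ 3.3 -2.6] abs y 366.6 tcpz 266.8
2.2 [ 3.2 -2.6] abs y 369.8 tcpz 264.2
2.22 [ 3.2 -2.7] abs y 373.0 tcpz 261.5
```

First lift part way, with a check.

```bash
python3 -m inch '[[0,[0,0.001,0.010],0],[0,[0,0.003,0.0205],0],[0,[0,0.0055,0.020],0],[0,[0,0.007,0.0195],0],[0,[0,0.0095,0.0185],0],[0,[0,0.011,0.0175],0],[0,[0,0,0],0]]'
```

```text
time: 4.53
tool_pos: [500.7, 66.6, 225.2]
tcp_rot: [-0.0, 1.0, -0.002, 0.002]
ft_force: [0.1, -9.2, 4.4]
grip_width: 10.9
gripper_force: 30.0
```

```bash
python3 -m inch '[[0,[0,0.0127,0.0163],0],[0,[0,0.0143,0.015],0],[0,[0,0.0157,0.0136],0],[0,[0,0.017,0.0118],0],[0,[0,0.018,0.0102],0],[0,[0,0.0191,0.0082],0],[0,[0,0.0197,0.0064],0],[0,[0,0.0203,0.0043],0],[0,[0,0.0206,0.0023],0],[0,[0,0,0],0]]'
```

```text
time: 5.78
tool_pos: [500.9, 226.9, 312.5]
tcp_rot: [-0.001, 1.0, 0.001, 0.002]
ft_force: [3.1, -1.2, 7.0]
grip_width: 11.0
gripper_force: 30.0
```

```bash
python3 -m inch '[[0,[0,0.0207,0.0002],0],[0,[0,0.0206,-0.0018],0],[0,[0,0.0204,-0.0039],0],[0,[0,0.0199,-0.006],0],[0,[0,0.0191,-0.0078],0],[0,[0,0.0183,-0.0098],0],[0,[0,0.0088,-0.0055],0],[0,[0,0.0051,-0.0036],0],[0,[0,0,0],0]]'; python3 -m inch '[[0,[0,0.0025,-0.0018],0],[0,[0,0.0025,-0.0018],0],[0,[0,0,0],0]]'
```

```text
time: 6.9
tool_pos: [500.4, 359.4, 271.7]
tcp_rot: [-0.0, 1.0, 0.0, 0.0]
ft_force: [7.2, 0.0, -1.0]
grip_width: 11.2
gripper_force: 30.0
time: 7.28
tool_pos: [500.4, 364.0, 268.3]
tcp_rot: [-0.0, 1.0, 0.0, 0.0]
ft_force: [5.8, 0.6, -1.2]
grip_width: 11.0
gripper_force: 30.0
```

```bash
for i in 1; do python3 -m inch '[[0,[0,0.0016,-0.0013],0],[0,[0,0.0016,-0.0013],0],[0,[0,0,0],0]]'; done; python3 -m inch '[[0,[0,0.0016,-0.0013],0],[0,[0,0.0016,-0.0013],0],[0,[0,0,0],0]]'; python3 -m inch '[[0,[0,0.0016,-0.0013],0],[0,[0,0,0],0]]'
```

```text
time: 7.65
tool_pos: [500.3, 367.2, 265.7]
tcp_rot: [-0.0, 1.0, 0.0, 0.0]
ft_force: [6.9, 0.0, -0.8]
grip_width: 10.9
gripper_force: 30.0
time: 8.02
tool_pos: [500.3, 369.6, 263.8]
tcp_rot: [-0.0, 1.0, -0.001, 0.0]
ft_force: [3.9, -2.4, 2.1]
grip_width: 11.2
gripper_force: 30.0
time: 8.28
tool_pos: [500.4, 369.6, 263.7]
tcp_rot: [0.0, 1.0, -0.002, 0.001]
ft_force: [2.7, -10.0, 9.3]
grip_width: 11.1
gripper_force: 30.0
```

Contact with the stop is gentle (about 10 N), at y≈370, z≈264. This matches θ=2.2. Release, rise and look into the kiln.

```bash
python3 -m inch '[[0.01,[0,-0.0016,0.0013],0],[0.028,[0,0,0],0],[0.028,[0,0,0],0],[0.028,[0,0,0],0],[0.028,[0,0,0.02],0],[0.028,[0,0,0.04],0],[0.04,[0,0,0.05],0],[0.04,[0,-0.05,0.01],0],[0.04,[0,-0.05,0],0],[0.04,[0,-0.05,0],0],[0.04,[0,-0.05,0],0],[0.04,[0,-0.014,0],0],[0.04,[0,0,0],0]]'
python3 - <<'E'
from h import *
c=cam('wrist','w3'); print(c['xyz'])
cam('scene','s3')
a=cv2.imread('pics/w3.png');b=cv2.imread('pics/s3.png')[150:350,250:570]
cv2.imwrite('pics/c3.png',np.hstack([cv2.resize(a,(400,300)),cv2.resize(b,(400,300))]))
E
```

```text
time: 9.9
tool_pos: [500.1, 155.5, 384.0]
tcp_rot: [0.001, 1.0, 0.0, -0.0]
ft_force: [0.3, 0.2, -0.1]
grip_width: 39.9
gripper_force: 0.0
[433.07239377 155.72699673 542.59554542]
```

View pics/c3.png

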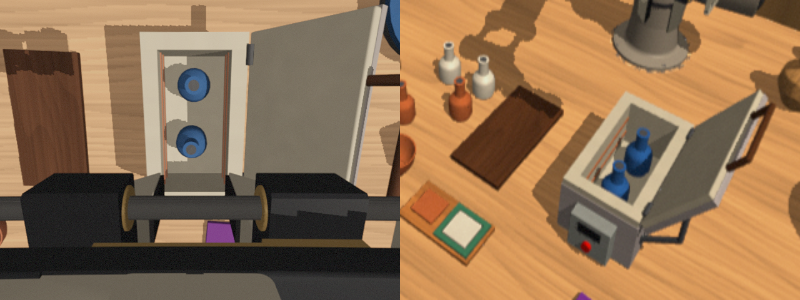

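The left picture shows two blue bottles standing in the kiln (full-image mouths near (310,136) and (304,238)). The right picture shows the lid resting on its stop.

```bash
cat > blue.py <<'E'
from h import *
def holes(c,lo,hi,roi,z,mina=60):
    hsv=cv2.cvtColor(c['img'],cv2.COLOR_RGB2HSV); m=np.zeros(hsv.shape[:2],np.uint8); m[roi]=cv2.inRange(hsv,lo,hi)[roi]
    cs,h=cv2.findContours(m,cv2.RETR_CCOMP,cv2.CHAIN_APPROX_NONE)
    out=[]
    for i,k in enumerate(cs):
        a=cv2.contourArea(k)
        if h[0][i][3]>=0 and a>8:
            M=cv2.moments(k); u=(M['m10']/a,M['m01']/a); out.append((u,a)); print('hole',np.round(u,1),a,onz(c,*u,z).round(1))
        elif a>mina: print('body',cv2.boundingRect(k),a)
    return out
if __name__=='__main__':
    w=cam('wrist');s=cam('scene')
    A=holes(w,(100,80,25),(130,255,255),(slice(90,270),slice(250,350)),115)
    B=holes(s,(100,80,25),(130,255,255),(slice(200,300),slice(440,520)),115)
    for a in A:
        for b in B: print(meet(ray(w,*a[0]),ray(s,*b[0])))
E
python3 blue.py
```

```text
body (281, 201, 48, 52) 1874.5
hole [303.9 239.4] 237.5 [544.  149.4 115. ]
body (283, 110, 51, 53) 2055.0
hole [308.3 136.4] 280.5 [436.5 154.1 115. ]
body (440, 235, 12, 33) 267.0
hole [444.4 238.2] 25.5 [435.7 157.4 115. ]
(array([521.33866558, 165.22441326, 189.77265529]), [np.float64(14.835939020680678), np.float64(14.83593902068065)])
(array([436.04776389, 155.73796154, 114.93373763]), [np.float64(1.669926440906983), np.float64(1.66992644090706)])
```

Bottle tops triangulate to z = 114.9, as expected (25 + 90). I turn the fingers along x to keep the gripper's body away from the leaning lid, then go down on the near bottle (436,155).

```bash
python3 -m inch '[[0.046,[-0.016,0,0],-0.18],[0.046,[-0.016,0,0],-0.18],[0.046,[-0.016,0,0],-0.18],[0.046,[-0.016,-0.0005,0],-0.18],[0.046,[0,0,0],-0.18],[0.046,[0,0,0],-0.18],[0.046,[0,0,0],-0.18],[0.046,[0,0,0],-0.18],[0.046,[0,0,-0.04],-0.131],[0.046,[0,0,-0.05],0],[0.046,[0,0,-0.05],0],[0.046,[0,0,-0.02],0],[0.046,[0,0,0],0],[0.046,[0,0,0],0]]'
python3 - <<'E'
from h import *
c=cam('wrist','w4'); print(c['xyz'])
from blue import holes
holes(c,(100,80,25),(130,255,255),(slice(0,480),slice(0,640)),115)
E
```

```text
time: 11.85
tool_pos: [436.8, 155.8, 224.9]
tcp_rot: [0.707, 0.707, 0.001, 0.001]
ft_force: [0.2, -0.5, 0.1]
grip_width: 45.8
gripper_force: 0.0
[436.78357636 223.43407485 383.53840881]
body (400, 188, 90, 78) 5221.5
hole [468.5 246. ] 572.0 [544.2 149.2 115. ]
body (274, 183, 73, 77) 4280.5
hole [309.9 239. ] 569.0 [436.6 154.  115. ]
```

View pics/w4.png

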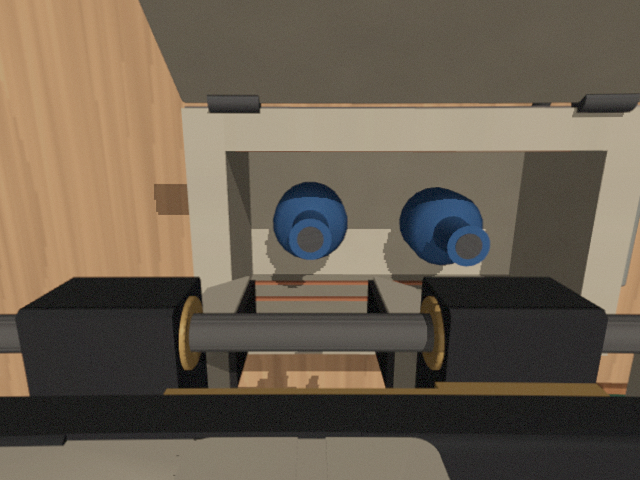

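Both bottles stand clear of the walls; a second wrist place gives the same positions within 1 mm. I descend and grip the left bottle (hole at (310,239)).

```bash
python3 -m inch '[[0.046,[0,-0.0015,-0.04],0],[0.046,[0,0,-0.04],0],[0.046,[0,0,-0.04],0],[0.046,[0,0,-0.02],0],[0.046,[0,0,0],0]]' && python3 -m inch '[[0,[0,0,0],0],[0,[0,0,0],0],[0,[0,0,0],0]]'
python3 - <<'E'
from h import *
c=cam('wrist')
s=robot.state()['tool_pos']
E
```

```text
time: 12.52
tool_pos: [436.0, 153.7, 83.6]
tcp_rot: [0.707, 0.707, -0.0, -0.0]
ft_force: [-1.1, 0.4, -0.1]
grip_width: 45.4
gripper_force: 0.0
time: 12.9
tool_pos: [436.6, 153.8, 84.8]
tcp_rot: [0.707, 0.707, 0.001, 0.001]
ft_force: [-1.1, 0.2, 5.1]
grip_width: 26.5
gripper_force: 30.0
```

```bash
python3 -m inch '[[0,[0,0,0.01],0],[0,[0,0,0.03],0],[0,[0,0,0.05],0],[0,[0,0,0.05],0],[0,[0.003,-0.030,0.01],0],[0,[0.003,-0.05,0],0],[0,[0.003,-0.05,0],0],[0,[0.003,-0.05,0],0],[0,[0.003,-0.05,0],0],[0,[0.003,-0.05,0],0],[0,[0,-0.02,0],0],[0,[0,0,-0.03],0],[0,[0,0,-0.04],0],[0,[0,0,-0.04],0],[0,[0,0,-0.03],0],[0,[0,0,-0.01],0],[0,[0,0,0],0]]'
python3 - <<'E'
from h import *
cam('scene','s5'); print(robot.state()['ft_force'])
b=cv2.imread('pics/s5.png')[150:350,200:520]
cv2.imwrite('pics/c5.png',cv2.resize(b,(640,400)))
E
```

```text
time: 15.08
tool_pos: [454.1, -146.4, 84.1]
tcp_rot: [0.707, 0.707, -0.0, -0.0]
ft_force: [-0.2, 0.1, -1.4]
grip_width: 26.4
gripper_force: 30.0
[ 0.05796814  0.02746419 -1.9527519 ]
```

View pics/c5.png

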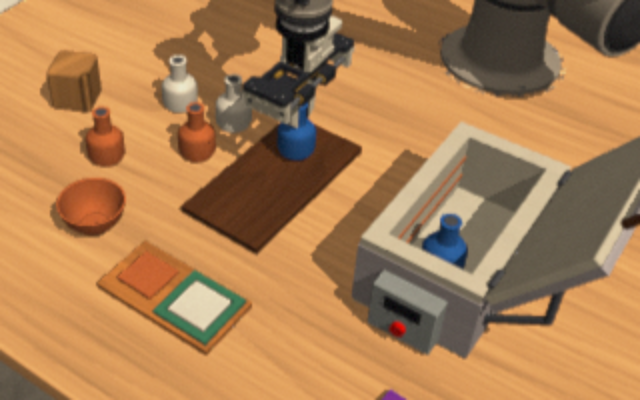

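The bottle hangs upright just above the board's near end (crop (297,140)). Lower it the last centimetre slowly.

```bash
python3 -m inch '[[0,[0,0,-0.004],0],[0,[0,0,-0.004],0],[0,[0,0,0],0]]'; python3 -m inch '[[0,[0,0,-0.0015],0],[0,[0,0,0],0]]';python3 -m inch '[[0,[0,0,-0.001],0],[0,[0,0,0],0]]'
```

```text
time: 15.5
tool_pos: [454.0, -146.3, 75.9]
tcp_rot: [0.707, 0.707, 0.0, 0.0]
ft_force: [-1.2, -0.0, -2.4]
grip_width: 26.4
gripper_force: 30.0
time: 15.75
tool_pos: [454.2, -146.5, 74.9]
tcp_rot: [0.707, 0.707, 0.0, 0.0]
ft_force: [-2.4, -0.3, 4.6]
grip_width: 26.5
gripper_force: 30.0
time: 16.0
tool_pos: [454.2, -146.5, 74.8]
tcp_rot: [0.707, 0.707, 0.0, 0.001]
ft_force: [-6.1, 1.8, 15.3]
grip_width: 26.2
gripper_force: 30.0
```

```bash
python3 -m inch '[[0.03,[0,0,0.001],0],[0.046,[0,0,0],0],[0.046,[0,0,0],0],[0.046,[0,0,0.03],0],[0.046,[0,0,0.05],0],[0.046,[0,0.01,0.05],0],[0.046,[0.015,0.05,0],0],[0.046,[0.015,0.05,0],0],[0.046,[0.015,0.05,0],0],[0.046,[0.015,0.05,0],0],[0.046,[0.015,0.05,0],0],[0.046,[0.015,0.0355,0],0],[0.046,[0,0,-0.02],0],[0.046,[0,0,-0.04],0],[0.046,[0,0,-0.04],0],[0.046,[0,0,-0.021],0],[0.046,[0,0,0],0]]'; python3 -c "
from h import *
from blue import holes
holes(cam('scene'),(100,80,25),(130,255,255),(slice(180,260),slice(300,380)),105)"; python3 -m inch '[[0,[0,0,0],0],[0,[0,0,0],0],[0,[0,0,0],0]]'
```

```text
time: 18.12
tool_pos: [542.9, 149.0, 81.5]
tcp_rot: [0.707, 0.707, -0.002, -0.001]
ft_force: [0.6, 0.1, 0.1]
grip_width: 46.0
gripper_force: 0.0
body (339, 203, 19, 29) 352.5
time: 18.55
tool_pos: [544.4, 149.2, 84.1]
tcp_rot: [0.707, 0.707, 0.001, 0.0]
ft_force: [-0.7, -0.6, 2.6]
grip_width: 26.2
gripper_force: 29.9
```

```bash
python3 -m inch '[[0,[0,0,0.01],0],[0,[0,0,0.03],0],[0,[0,0,0.05],0],[0,[0,0,0.05],0],[0,[0.003,-0.030,0.01],0],[0,[0.003,-0.05,0],0],[0,[0.003,-0.05,0],0],[0,[0.003,-0.05,0],0],[0,[0.003,-0.05,0],0],[0,[0.003,-0.045,0],0],[0,[0.003,-0.02,0],0],[0,[0,0,-0.03],0],[0,[0,0,-0.04],0],[0,[0,0,-0.04],0],[0,[0,0,-0.03],0],[0,[0,0,-0.01],0],[0,[0,0,-0.004],0],[0,[0,0,-0.003],0],[0,[0,0,0],0]]';  python3 -m inch '[[0,[0,0,-0.0015],0],[0,[0,0,0],0]]';python3 -m inch '[[0,[0,0,-0.001],0],[0,[0,0,0],0]]'
```

```text
time: 20.92
tool_pos: [565.5, -146.0, 77.2]
tcp_rot: [0.707, 0.707, 0.0, 0.001]
ft_force: [-0.2, 0.2, -1.6]
grip_width: 26.8
gripper_force: 29.9
time: 21.18
tool_pos: [565.2, -145.9, 75.1]
tcp_rot: [0.707, 0.707, 0.0, 0.0]
ft_force: [-0.3, -0.4, -0.8]
grip_width: 26.3
gripper_force: 29.9
time: 21.42
tool_pos: [565.2, -146.0, 74.2]
tcp_rot: [0.707, 0.707, 0.0, 0.0]
ft_force: [-1.2, 0.2, 2.0]
grip_width: 26.3
gripper_force: 29.9
```

Contact. Release, rise, step aside over the near whites and look with all cameras.

```bash
python3 -m inch '[[0.03,[0,0,0],0],[0.046,[0,0,0],0],[0.046,[0,0,0],0],[0.046,[0,0,0.03],0],[0.046,[0,0,0.05],0],[0.046,[0,0,0.05],0],[0.046,[0,0,0.05],0],[0.046,[-0.02,-0.03,0.03],0],[0.046,[-0.04,-0.04,0],0],[0.046,[-0.04,-0.04,0],0],[0.046,[-0.03,-0.02,0],0],[0.046,[0,0,0],0],[0.046,[0,0,0],0]]'
cat > wh.py <<'E'
from h import *
from blue import holes
def go(tag,ztop=90):
    w=cam('wrist',tag+'w');s=cam('scene',tag+'s');t=cam('top',tag+'t')
    print(w['xyz'])
    print('wrist');A=holes(w,(0,0,110),(180,60,255),(slice(0,270),slice(0,640)),ztop)
    print('scene');B=holes(s,(0,0,110),(180,60,255),(slice(170,245),slice(235,335)),ztop)
    print('top');T=holes(t,(0,0,110),(180,60,255),(slice(250,345),slice(345,440)),ztop)
    print('topred');holes(t,(0,130,50),(10,255,255),(slice(210,345),slice(345,440)),ztop)
    for a in A:
        for b in B+T:
            x,e=meet(ray(w,*a[0]),ray(s if b in B else t,*b[0]))
            if e[0]<4: print(x.round(1),np.round(e,1))
    a=cv2.resize(cv2.imread(f'pics/{tag}w.png'),(400,300)); b=cv2.resize(cv2.imread(f'pics/{tag}s.png')[150:350,200:520],(400,300),interpolation=2)
    cv2.imwrite(f'pics/{tag}c.png',np.hstack([a,b]))
if __name__=='__main__':
    import sys; go(sys.argv[1])
E
python3 wh.py a
```

```text
time: 23.05
tool_pos: [435.5, -275.7, 284.0]
tcp_rot: [0.707, 0.707, 0.0, 0.0]
ft_force: [0.5, -0.3, -0.2]
grip_width: 45.7
gripper_force: 0.0
[ 435.79933491 -207.9724506   442.58954721]
wrist
body (282, 177, 58, 60) 2621.0
hole [310.3 219.4] 317.0 [ 435.4 -281.4   90. ]
hole [299.3 205.3] 11.5 [ 425.8 -268.9   90. ]
scene
body (308, 188, 17, 28) 269.5
body (281, 178, 17, 28) 243.5
top
body (368, 327, 22, 18) 170.0
body (345, 324, 13, 21) 119.0
body (376, 292, 64, 53) 2018.0
body (363, 281, 35, 38) 396.0
topred
body (353, 264, 12, 22) 137.5
body (394, 229, 24, 23) 377.5
hole [410.2 236.8] 47.5 [ 620.5 -394.2   90. ]
```

View pics/ac.png

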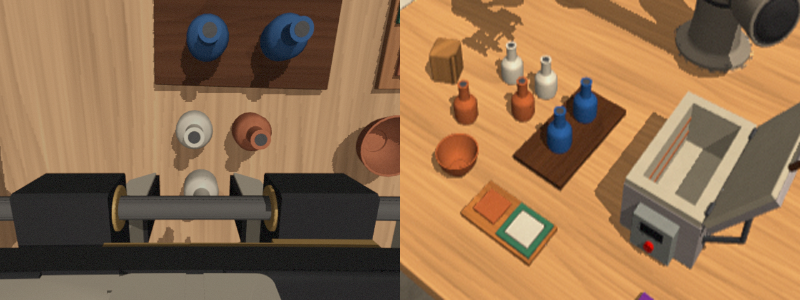

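Both blues stand on the board. White one's mouth is at wrist (310,219), giving (435,-281), next to the red at full-image ≈(414,275). Check its height with the scene view.

```bash
python3 - <<'E'
from h import *
w=cam('wrist');s=cam('scene')
r=ray(w,310.3,219.4)
for v in (189,190,191): print(meet(r,ray(s,316.5,v)))
print([proj(s,(435.4,-281.4,z)).round(1) for z in (0,90)])
hsv=cv2.cvtColor(s['img'],cv2.COLOR_RGB2HSV); print(s['img'][184:196,316].tolist())
# red mouth
print(onz(w,414,274,90), onz(w,320,300,90))
E
python3 -m inch '[[0.046,[0,-0.0055,-0.05],0],[0.046,[0,0,-0.05],0],[0.046,[0,0,-0.05],0],[0.046,[0,0,-0.05],0],[0.046,[0,0,-0.02],0],[0.046,[0,0,-0.005],0],[0.046,[0,0,0],0]]'
```

```text
(array([ 434.83130922, -278.98949042,   91.1835685 ]), [np.float64(1.8296072378716752), np.float64(1.8296072378717327)])
(array([ 434.66313178, -279.55299596,   86.97821653]), [np.float64(2.175956472445556), np.float64(2.175956472445421)])
(array([ 434.49460993, -280.11863162,   82.75486621]), [np.float64(2.5238540440560895), np.float64(2.523854044056108)])
[array([315.4, 210.9]), array([315.2, 189. ])]
[[221, 155, 93], [215, 150, 90], [220, 166, 114], [209, 178, 143], [102, 97, 90], [74, 75, 74], [110, 106, 95], [174, 160, 139], [191, 176, 149], [154, 138, 117], [153, 140, 121], [154, 142, 120]]
[ 529.92107308 -331.29567091   90.        ] [ 444.78557355 -356.89837986   90.        ]
time: 24.18
tool_pos: [435.6, -281.4, 59.3]
tcp_rot: [0.707, 0.707, 0.0, 0.0]
ft_force: [0.2, 0.2, -0.4]
grip_width: 45.9
gripper_force: 0.0
```

```bash
python3 -m inch '[[0,[0,0,0],0],[0,[0,0,0],0],[0,[0,0,0],0]]'
python3 - <<'E'
from h import *
w=cam('wrist'); w['xyz']=np.array([436.78,223.43,383.54])
for p in ((228,152),(602,152),(228,275),(187,107)): print(p,onz(w,*p,123).round(1))
t=cam('top')
E
```

```text
time: 24.55
tool_pos: [435.4, -281.7, 59.6]
tcp_rot: [0.707, 0.707, 0.0, 0.001]
ft_force: [-0.6, 0.5, 4.1]
grip_width: 26.3
gripper_force: 30.0
(228, 152) [385.4 211.6 123. ]
(602, 152) [616.1 211.1 123. ]
(228, 275) [381.3 130.7 123. ]
(187, 107) [362.2 238.  123. ]
```

```bash
python3 -m inch '[[0,[0,0,0.01],0],[0,[0,0,0.03],0],[0,[0,0,0.05],0],[0,[0,0,0.05],0],[0,[0,0,0.025],0],[0,[0.002,0.03,0],0],[0,[0.002,0.05,0],0],[0,[0.002,0.05,0],0],[0,[0.002,0.05,0],0],[0,[0.002,0.05,0],0],[0,[0.002,0.05,0],0],[0,[0.002,0.05,0],0],[0,[0.002,0.05,0],0],[0,[0.002,0.0355,0],0],[0,[0.002,0.02,0],0],[0,[0,0,0],0]]' && python3 -m inch '[[0,[0,0,-0.03],0],[0,[0,0,-0.04],0],[0,[0,0,-0.03],0],[0,[0,0,-0.02],0],[0,[0,0,-0.01],0],[0,[0,0,-0.005],0],[0,[0,0,0],0]]'
```

```text
time: 26.65
tool_pos: [454.7, 155.2, 223.9]
tcp_rot: [0.706, 0.708, -0.0, -0.0]
ft_force: [-0.0, -0.0, -1.8]
grip_width: 26.3
gripper_force: 30.0
time: 27.52
tool_pos: [455.3, 154.0, 89.2]
tcp_rot: [0.707, 0.707, 0.0, 0.0]
ft_force: [-0.2, 0.6, -1.9]
grip_width: 26.5
gripper_force: 30.0
```

```bash
python3 -m inch '[[0,[0,0,-0.002],0],[0,[0,0,-0.0015],0],[0,[0,0,0],0]]'; python3 -m inch '[[0,[0,0,-0.0015],0],[0,[0,0,0],0]]';python3 -m inch '[[0,[0,0,-0.001],0],[0,[0,0,0],0]]'
```

```text
time: 27.9
tool_pos: [455.1, 154.2, 85.4]
tcp_rot: [0.707, 0.707, 0.0, 0.0]
ft_force: [0.4, 0.8, -1.2]
grip_width: 26.4
gripper_force: 30.0
time: 28.15
tool_pos: [455.2, 154.3, 84.6]
tcp_rot: [0.707, 0.707, 0.0, 0.0]
ft_force: [-1.8, 0.4, 4.9]
grip_width: 26.7
gripper_force: 30.0
time: 28.4
tool_pos: [455.2, 154.3, 84.5]
tcp_rot: [0.707, 0.707, 0.001, 0.0]
ft_force: [-5.8, -0.6, 14.7]
grip_width: 26.5
gripper_force: 30.0
```

```bash
python3 -m inch '[[0.03,[0,0,0.001],0],[0.046,[0,0,0],0],[0.046,[0,0,0],0],[0.046,[0,0,0.03],0],[0.046,[0,0,0.05],0],[0.046,[0,-0.02,0.06],0],[0.046,[0,-0.05,0.05],0],[0.046,[0,-0.06,0],0],[0.046,[0,-0.06,0],0],[0.046,[0,-0.06,0],0],[0.046,[0,-0.06,0],0],[0.046,[0,-0.06,0],0],[0.046,[-0.004,-0.06,0],0],[0.046,[-0.004,-0.06,0],0],[0.046,[0,-0.04,0.01],0],[0.046,[0,0,0],0],[0.046,[0,0,0],0]]'; python3 wh.py b
```

```text
time: 30.52
tool_pos: [447.0, -369.1, 276.7]
tcp_rot: [0.707, 0.707, 0.0, -0.001]
ft_force: [-0.1, -0.2, 0.5]
grip_width: 46.2
gripper_force: 0.0
[ 447.47467833 -301.56184711  435.43593625]
wrist
body (283, 189, 58, 62) 2617.5
hole [310.8 234.1] 328.5 [ 447.1 -386.1   90. ]
hole [301.2 218.6] 45.5 [ 438.8 -372.4   90. ]
scene
body (281, 178, 17, 28) 247.0
top
body (421, 321, 19, 19) 191.0
body (402, 310, 23, 22) 200.0
body (392, 296, 22, 21) 347.5
hole [408.1 306.5] 35.0 [ 445.3 -386.3   90. ]
topred
body (353, 264, 23, 22) 358.5
hole [367.3 273. ] 51.0 [ 527.8 -284.7   90. ]
body (394, 229, 23, 23) 374.0
hole [410.2 236.8] 47.5 [ 620.5 -394.2   90. ]
[ 446.5 -379.7  118.3] [0.8 0.8]
[ 466.  -149.9 1174.9] [0.1 0.1]
```

View pics/bc.png

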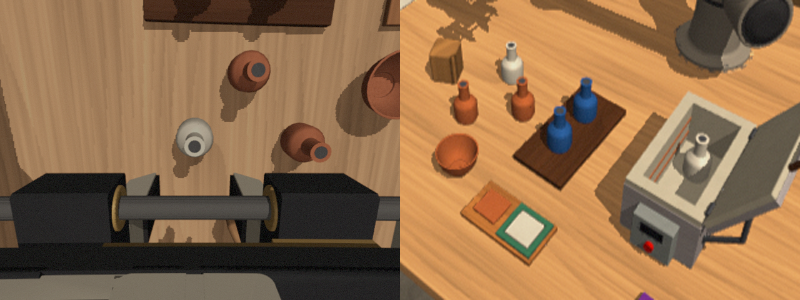

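White one stands in the kiln (crop (700,155)). White two is at wrist (311,234), giving (447,-386), and the top view agrees. Descend and grip.

```bash
python3 -m inch '[[0.046,[0,-0.017,-0.04],0],[0.046,[0,0,-0.05],0],[0.046,[0,0,-0.05],0],[0.046,[0,0,-0.05],0],[0.046,[0,0,-0.02],0],[0.046,[0,0,-0.007],0],[0.046,[0,0,0],0]]'; python3 -m inch '[[0,[0,0,0],0],[0,[0,0,0],0],[0,[0,0,0],0]]'
```

```text
time: 31.55
tool_pos: [447.5, -386.5, 60.9]
tcp_rot: [0.707, 0.707, 0.0, 0.0]
ft_force: [-0.1, -0.8, 0.4]
grip_width: 46.2
gripper_force: 0.0
time: 31.92
tool_pos: [447.3, -387.2, 61.2]
tcp_rot: [0.707, 0.707, -0.0, 0.001]
ft_force: [-0.1, 0.7, 2.5]
grip_width: 26.4
gripper_force: 30.0
```

```bash
python3 -m inch '[[0,[0,0,0.01],0],[0,[0,0,0.03],0],[0,[0,0,0.05],0],[0,[0,0,0.05],0],[0,[0,0.01,0.025],0],[0,[0.01,0.04,0],0],[0,[0.01,0.055,0],0],[0,[0.01,0.055,0],0],[0,[0.01,0.055,0],0],[0,[0.01,0.055,0],0],[0,[0.01,0.055,0],0],[0,[0.01,0.055,0],0],[0,[0.01,0.055,0],0],[0,[0.011,0.055,0],0],[0,[0.01,0.035,0],0],[0,[0,0.016,0],0],[0,[0,0,0],0]]' && python3 -m inch '[[0,[0,0,-0.03],0],[0,[0,0,-0.04],0],[0,[0,0,-0.03],0],[0,[0,0,-0.02],0],[0,[0,0,-0.01],0],[0,[0,0,-0.005],0],[0,[0,0,0],0]]'
```

```text
time: 34.05
tool_pos: [547.6, 154.5, 225.3]
tcp_rot: [0.707, 0.708, -0.0, -0.0]
ft_force: [-0.4, -0.5, -1.4]
grip_width: 26.4
gripper_force: 30.0
time: 34.92
tool_pos: [548.4, 153.8, 90.8]
tcp_rot: [0.707, 0.707, 0.0, 0.0]
ft_force: [-0.3, -0.0, -0.7]
grip_width: 26.6
gripper_force: 30.0
```

```bash
python3 -m inch '[[0,[0,0,-0.002],0],[0,[0,0,-0.0015],0],[0,[0,0,0],0]]'; python3 -m inch '[[0,[0,0,-0.0015],0],[0,[0,0,0],0]]';python3 -m inch '[[0,[0,0,-0.001],0],[0,[0,0,0],0]]'
```

```text
time: 35.3
tool_pos: [548.1, 154.2, 86.9]
tcp_rot: [0.707, 0.707, 0.0, 0.0]
ft_force: [0.8, 0.5, -1.3]
grip_width: 26.4
gripper_force: 30.0
time: 35.55
tool_pos: [548.2, 154.3, 86.1]
tcp_rot: [0.707, 0.707, 0.0, 0.0]
ft_force: [-2.3, 0.7, 4.9]
grip_width: 26.2
gripper_force: 30.0
time: 35.8
tool_pos: [548.2, 154.4, 86.1]
tcp_rot: [0.707, 0.707, 0.001, 0.0]
ft_force: [-4.0, -0.3, 12.2]
grip_width: 26.1
gripper_force: 30.0
```

```bash
python3 -m inch '[[0.03,[0,0,0.001],0],[0.046,[0,0,0],0],[0.046,[0,0,0],0],[0.046,[0,0,0.03],0],[0.046,[0,0,0.05],0],[0.046,[0,0,0.06],0],[0.046,[0,0,0.06],0],[0.046,[-0.008,0,0.06],0.171],[0.046,[-0.01,0,0.034],0.175],[0.046,[-0.01,0,0],0.175],[0.046,[-0.01,0,0],0.175],[0.046,[-0.01,0,0],0.175],[0.046,[0,0,0],0.175],[0.046,[0,0,0],0.175],[0.046,[0,0,0],0.175],[0.046,[0,0,0],0.175],[0.046,[0,0,0],0],[0.046,[0,0,0],0]]'
python3 - <<'E'
from h import *
w=cam('wrist','ew');s=cam('scene','es');t=cam('top','et')
from blue import holes
print('kiln');holes(w,(0,0,130),(40,40,255),(slice(80,270),slice(250,370)),115)
print('white in top');holes(t,(0,0,110),(180,60,255),(slice(250,345),slice(345,440)),90)
print('red');holes(t,(0,130,50),(10,255,255),(slice(210,345),slice(345,440)),90)
print('blue');holes(t,(100,80,25),(130,255,255),(slice(220,345),slice(275,345)),105)
a=cv2.resize(cv2.imread('pics/ew.png'),(400,300)); b=cv2.resize(cv2.imread('pics/es.png')[150:350,200:520],(400,300),interpolation=2)
cv2.imwrite('pics/ec.png',np.hstack([a,b]))
E
```

```text
time: 38.05
tool_pos: [500.1, 154.2, 379.2]
tcp_rot: [0.002, 1.0, 0.0, -0.0]
ft_force: [-0.1, 0.6, 0.4]
grip_width: 46.5
gripper_force: 0.0
kiln
body (298, 214, 34, 44) 813.5
hole [312.4 244.4] 212.0 [548.5 155.6 115. ]
body (297, 130, 35, 48) 1119.0
hole [310.2 172.3] 13.5 [472.  153.5 115. ]
hole [311.2 155.8] 245.5 [455.5 154.5 115. ]
hole [316.  135.4] 9.0 [435.5 159.4 115. ]
white in top
red
body (353, 264, 23, 22) 362.5
hole [367.3 273. ] 51.0 [ 527.8 -284.7   90. ]
body (394, 229, 23, 23) 375.0
hole [410.2 236.8] 47.5 [ 620.5 -394.2   90. ]
blue
body (301, 292, 22, 23) 372.5
hole [311.8 302.8] 46.5 [ 453.1 -146.1  105. ]
body (301, 249, 23, 23) 374.5
hole [312.1 257.8] 45.5 [ 563.5 -146.1  105. ]
```

View pics/ec.png

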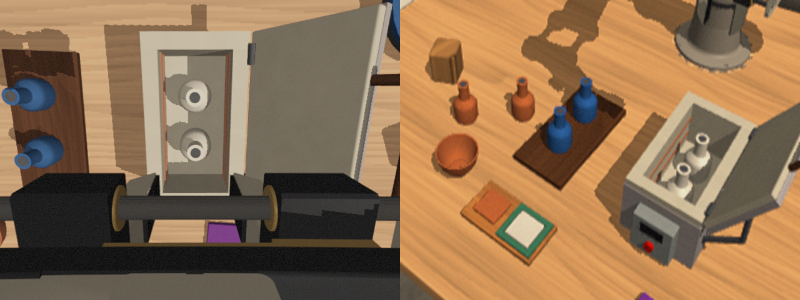

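The picture shows both whites upright in the kiln (left crop (195,96), (196,150)), both blues on the board, both reds standing, lid on its stop. Now back above the bar to check its place.

```bash
python3 -m inch '[[0.03,[0,0.05,0],0],[0.03,[0,0.05,0],0],[0.03,[0,0.05,0],0],[0.03,[0,0.05,0],0],[0.03,[0,0.0155,-0.03],0],[0.03,[0,0,-0.02],0],[0.03,[0,0,0],0],[0.03,[0,0,0],0]]'
python3 - <<'E'
from h import *
w=cam('wrist','fw'); print(w['xyz'])
for v in (130,170,210):
    g=w['img'][v].astype(int); hs=cv2.cvtColor(w['img'][v:v+1],cv2.COLOR_RGB2HSV)[0].astype(int)
    i=[k for k in range(250,380) if g[k].sum()<290 and g[k][0]-g[k][2]>18]
    print(v,i[:1],i[-1:],len(i), onz(w,np.mean(i),v,283).round(1) if i else '')
E
```

```text
time: 39.2
tool_pos: [500.5, 369.6, 330.5]
tcp_rot: [0.0, 1.0, 0.0, 0.001]
ft_force: [-0.1, -0.1, -0.3]
grip_width: 29.9
gripper_force: 0.0
[433.2092309  369.79160771 489.03493538]
130 [258] [322] 65 [432.2 359.6 283. ]
170 [300] [322] 23 [451.4 369.8 283. ]
210 [300] [322] 23 [471.6 369.8 283. ]
```

View pics/fw.png

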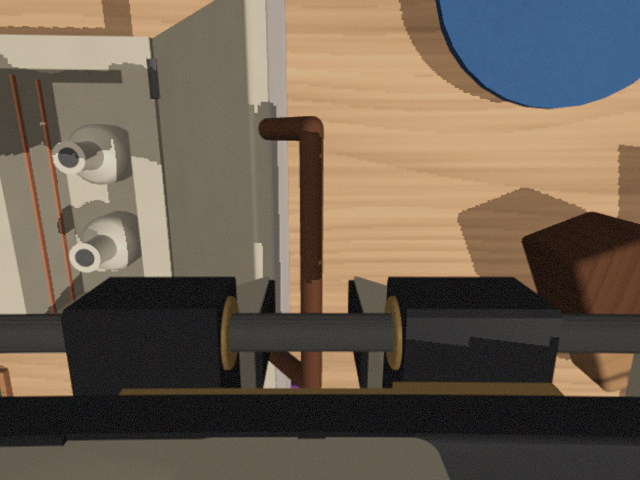

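The bar (column 311, y≈369.8) lies midway between the fingers. I descend, pinch and reverse the arc.

```bash
python3 -m inch '[[0.028,[0,0,-0.03],0],[0.028,[0,0,-0.025],0],[0.028,[0,0,-0.011],0],[0.028,[0,0,0],0],[0,[0,0,0],0],[0,[0,0,0],0],[0,[0,0,0],0]]'; python3 arc.py '[2.2,2.17,2.1]+list(np.arange(2,.29,-.1))+[.24,.19,.15,.12,.1,.08,.06,.04,.02,0,-.02]'
```

```text
time: 40.12
tool_pos: [500.5, 369.6, 264.4]
tcp_rot: [-0.0, 1.0, 0.0, 0.001]
ft_force: [-0.6, -1.6, 5.2]
grip_width: 10.9
gripper_force: 30.0
2.17 [-4.8  3.9] abs y 365.0 tcpz 268.1
2.1 [-11.8   8.5] abs y 353.2 tcpz 276.6
2.0 [-17.8  10.6] abs y 335.4 tcpz 287.2
1.9 [-18.8   8.8] abs y 316.6 tcpz 296.0
1.8 [-19.5   6.9] abs y 297.1 tcpz 302.9
1.7 [-20.1   5. ] abs y 277.0 tcpz 307.9
1.6 [-20.6   2.8] abs y 256.4 tcpz 310.7
1.5 [-20.7   0.9] abs y 235.7 tcpz 311.6
1.4 [-20.7  -1.3] abs y 215.0 tcpz 310.3
1.3 [-20.4  -3.3] abs y 194.6 tcpz 307.0
1.2 [-20.1  -5.3] abs y 174.5 tcpz 301.7
1.1 [-19.4  -7.4] abs y 155.1 tcpz 294.3
1.0 [-18.5  -9.2] abs y 136.6 tcpz 285.1
0.9 [-17.6 -11. ] abs y 119.0 tcpz 274.1
0.8 [-16.4 -12.7] abs y 102.6 tcpz 261.4
0.7 [-15.  -14.3] abs y 87.6 tcpz 247.1
0.6 [-13.5 -15.7] abs y 74.1 tcpz 231.4
0.5 [-11.9 -17. ] abs y 62.2 tcpz 214.4
0.4 [-10.1 -18.1] abs y 52.1 tcpz 196.3
0.3 [ -8.3 -19. ] abs y 43.8 tcpz 177.3
0.24 [ -4.  -11.8] abs y 39.8 tcpz 165.5
0.19 [-2.8 -9.9] abs y 37.0 tcpz 155.6
0.15 [-1.9 -8.1] abs y 35.1 tcpz 147.5
0.12 [-1.2 -6.1] abs y 33.9 tcpz 141.4
0.1 [-0.7 -4.1] abs y 33.2 tcpz 137.3
0.08 [-0.6 -4.1] abs y 32.6 tcpz 133.2
0.06 [-0.6 -4.1] abs y 32.0 tcpz 129.1
0.04 [-0.4 -4.1] abs y 31.6 tcpz 125.0
0.02 [-0.4 -4.2] abs y 31.2 tcpz 120.8
0.0 [-0.3 -4.1] abs y 30.9 tcpz 116.7
-0.02 [-0.2 -4.1] abs y 30.7 tcpz 112.6
```

```bash
python3 -m inch '[[0,[0,-0.0048,0.0039],0],[0,[0,-0.0118,0.0085],0],[0,[0,-0.0178,0.0106],0],[0,[0,-0.0188,0.0088],0],[0,[0,-0.0195,0.0069],0],[0,[0,-0.0201,0.005],0],[0,[0,-0.0206,0.0028],0],[0,[0,-0.0207,0.0009],0],[0,[0,0,0],0]]' && python3 -m inch '[[0,[0,-0.0207,-0.0013],0],[0,[0,-0.0204,-0.0033],0],[0,[0,-0.0201,-0.0053],0],[0,[0,-0.0194,-0.0074],0],[0,[0,-0.0185,-0.0092],0],[0,[0,-0.0176,-0.011],0],[0,[0,-0.0164,-0.0127],0],[0,[0,-0.015,-0.0143],0],[0,[0,0,0],0]]'
```

```text
time: 41.25
tool_pos: [500.0, 233.5, 311.2]
tcp_rot: [0.001, 1.0, -0.0, -0.0]
ft_force: [-2.0, 0.9, 7.1]
grip_width: 11.0
gripper_force: 30.0
time: 42.38
tool_pos: [499.5, 86.0, 244.7]
tcp_rot: [0.001, 1.0, -0.0, -0.001]
ft_force: [-3.0, -1.3, -1.4]
grip_width: 11.1
gripper_force: 30.0
```

```bash
python3 -m inch '[[0,[0,-0.0135,-0.0157],0],[0,[0,-0.0119,-0.017],0],[0,[0,-0.0101,-0.0181],0],[0,[0,-0.0083,-0.019],0],[0,[0,-0.004,-0.0118],0],[0,[0,-0.0028,-0.0099],0],[0,[0,-0.0019,-0.0081],0],[0,[0,-0.0012,-0.0061],0],[0,[0,0,0],0]]' && python3 -m inch '[[0,[0,-0.0007,-0.0041],0],[0,[0,-0.0006,-0.0041],0],[0,[0,-0.0006,-0.004],0],[0,[0,-0.0003,-0.002],0],[0,[0,0,0],0]]'
```

```text
time: 43.5
tool_pos: [499.6, 33.8, 140.1]
tcp_rot: [-0.0, 1.0, 0.0, -0.001]
ft_force: [-5.8, -1.0, -0.8]
grip_width: 11.0
gripper_force: 30.0
time: 44.12
tool_pos: [499.7, 31.7, 126.3]
tcp_rot: [-0.0, 1.0, 0.0, -0.0]
ft_force: [-5.7, -0.1, -1.1]
grip_width: 11.0
gripper_force: 30.0
```

```bash
python3 -m inch '[[0,[0,-0.0002,-0.002],0],[0,[0,-0.0002,-0.002],0],[0,[0,0,-0.0015],0],[0,[0,0,0],0]]'; python3 -m inch '[[0,[0,0,-0.0015],0],[0,[0,0,0],0]]'; python3 -m inch '[[0,[0,0,-0.001],0],[0,[0,0,0],0]]'; python3 -m inch '[[0,[0,0,-0.001],0],[0,[0,0,0],0]]'
```

```text
time: 44.62
tool_pos: [499.7, 31.2, 120.9]
tcp_rot: [-0.0, 1.0, -0.0, -0.0]
ft_force: [-4.6, -2.0, -0.8]
grip_width: 11.2
gripper_force: 30.0
time: 44.88
tool_pos: [499.8, 31.0, 119.4]
tcp_rot: [-0.0, 1.0, -0.0, -0.0]
ft_force: [-5.2, -2.1, -1.6]
grip_width: 10.5
gripper_force: 30.0
time: 45.12
tool_pos: [499.8, 31.0, 118.5]
tcp_rot: [-0.0, 1.0, -0.0, -0.0]
ft_force: [-5.5, -3.5, -1.7]
grip_width: 11.0
gripper_force: 30.0
time: 45.38
tool_pos: [499.7, 30.9, 117.4]
tcp_rot: [-0.0, 1.0, -0.0, -0.0]
ft_force: [-5.4, -2.8, -1.4]
grip_width: 11.2
gripper_force: 30.0
```

```bash
python3 -m inch '[[0,[0,0,-0.001],0],[0,[0,0,0],0]]'; python3 -m inch '[[0,[0,0,-0.001],0],[0,[0,0,0],0]]';  python3 -m inch '[[0,[0,0,-0.001],0],[0,[0,0,0],0]]'
```

```text
time: 45.62
tool_pos: [499.7, 30.8, 116.5]
tcp_rot: [-0.0, 1.0, -0.0, -0.0]
ft_force: [-5.4, -3.5, -0.9]
grip_width: 10.8
gripper_force: 30.0
time: 45.88
tool_pos: [499.8, 30.7, 115.4]
tcp_rot: [-0.0, 1.0, -0.0, -0.0]
ft_force: [-6.4, -4.2, -2.6]
grip_width: 10.8
gripper_force: 30.0
time: 46.12
tool_pos: [499.7, 30.7, 114.5]
tcp_rot: [-0.0, 1.0, -0.0, -0.0]
ft_force: [-5.2, -3.7, -1.6]
grip_width: 11.2
gripper_force: 30.0
```

```bash
for i in 1; do python3 -m inch '[[0,[0,0,-0.001],0],[0,[0,0,0],0]]'; done; python3 -m inch '[[0,[0,0,-0.001],0],[0,[0,0,0],0]]'; python3 -m inch '[[0,[0,0,-0.001],0],[0,[0,0,0],0]]'
python3 - <<'E'
from h import *
w=cam('wrist','gw'); s=cam('scene','gs')
b=cv2.resize(cv2.imread('pics/gs.png')[190:340,360:520],(640,600),interpolation=2); cv2.imwrite('pics/gc.png',b)
E
```

```text
time: 46.38
tool_pos: [499.8, 30.7, 113.9]
tcp_rot: [-0.0, 1.0, -0.001, -0.0]
ft_force: [-7.5, -3.8, 3.0]
grip_width: 11.1
gripper_force: 30.0
time: 46.62
tool_pos: [499.8, 30.6, 113.8]
tcp_rot: [-0.0, 1.0, -0.001, 0.0]
ft_force: [-9.8, -3.9, 10.2]
grip_width: 11.2
gripper_force: 30.0
time: 46.88
tool_pos: [499.9, 30.7, 113.6]
tcp_rot: [-0.0, 1.0, -0.001, 0.0]
ft_force: [-13.0, -2.7, 17.3]
grip_width: 10.9
gripper_force: 30.0
```

View pics/gc.png

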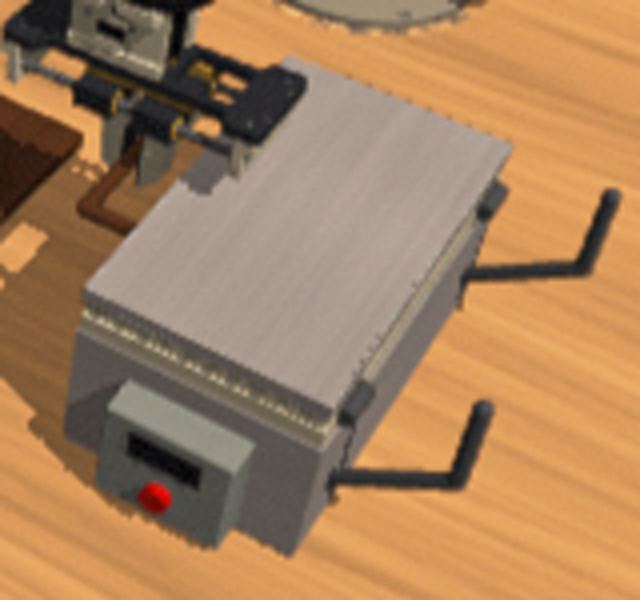

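The lid lies flat on the kiln, and the contact force rises with no further travel, so it is shut. Ease off, release, rise and check all.

```bash
python3 -m inch '[[0,[0,0,0.002],0],[0.02,[0,0,0],0],[0.028,[0,0,0],0],[0.028,[0,0,0],0],[0.028,[0,0,0.02],0],[0.028,[0,0,0.04],0],[0.028,[0,0,0.05],0],[0.028,[0,0,0.06],0],[0.028,[0,0,0.03],0],[0.028,[0,0,0],0],[0.028,[0,0,0],0]]'
python3 - <<'E'
from h import *
from blue import holes
s=cam('scene','hs');t=cam('top','ht')
print('red');holes(t,(0,130,50),(10,255,255),(slice(210,345),slice(345,440)),90)
print('blue');holes(t,(100,80,25),(130,255,255),(slice(220,345),slice(275,345)),105)
a=cv2.resize(cv2.imread('pics/ht.png')[100:380,60:480],(400,267)); a=cv2.copyMakeBorder(a,0,33,0,0,0); b=cv2.resize(cv2.imread('pics/hs.png')[150:350,200:520],(400,300),interpolation=2)
cv2.imwrite('pics/hc.png',np.hstack([a,b]))
E
```

```text
time: 48.35
tool_pos: [499.7, 31.3, 312.3]
tcp_rot: [-0.0, 1.0, 0.0, -0.001]
ft_force: [-0.6, 0.5, -0.5]
grip_width: 28.0
gripper_force: 0.0
red
body (353, 264, 23, 22) 361.5
hole [367.3 273. ] 51.0 [ 527.8 -284.7   90. ]
body (394, 229, 23, 23) 373.5
hole [410.2 236.8] 47.5 [ 620.5 -394.2   90. ]
blue
body (301, 292, 22, 22) 365.0
hole [311.7 302.9] 43.5 [ 452.9 -146.   105. ]
body (301, 249, 23, 23) 375.0
hole [312.2 257.8] 46.5 [ 563.6 -146.3  105. ]
```

View pics/hc.png

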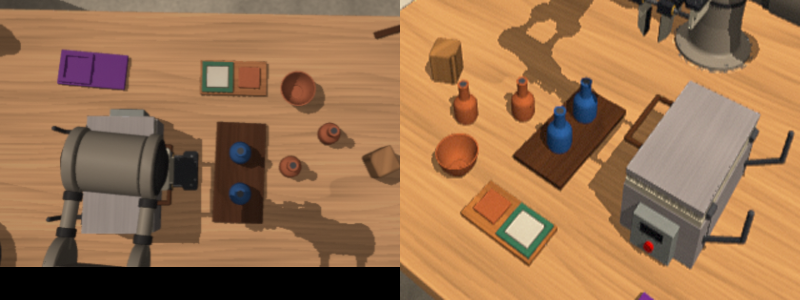

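The lid is shut, both blues stand on the board, both reds stand where they were, the bowl and block are untouched, and the robot is clear.

```bash
python3 -c "
from plant import robot
print(robot.sign_off())"
```

```text
the job is handed in; nothing more can be done
None
```

The job is done and handed in at 48 s of the 210 s allowed: both white bottles stand in the shut kiln, both fired blues stand on the ware board, and the reds, bowl and block were left alone. I don't have the judge's verdict, since sign-off returned none.

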